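# Slide the showcase cover shut past its spring catch

## Robot

A 6-joint arm with a two-finger parallel gripper is mounted at the origin on a cart in front of the work surface, level with it; the furniture and walls round the work are solid. World frame = base frame: x ahead of the robot, y to its left, z up, the work surface at z = 0. Lengths are in m, angles in degrees, forces in N, time in s.
With the tool pointing down it reaches from about 0.35 to 0.875 m from the base axis. Payload 4.2 kg.
Tool frame: the origin (TCP) lies midway between the tips of the shut fingers; the grasp point (between the pads) lies 19 mm behind it; z points along the fingers, y is the line along which they close (so a half turn about z gives the same grasp; the last joint's range is limited). The gripper opens to 87 mm and grips with 3 to 60 N. Pads are 19 mm wide; open, the fingers measure 117 mm over their backs; the gripper's body (75 mm by 190 mm) begins 51 mm behind the grasp point.
Start: joints at [-56.517, 22.042, 0.453, 0, -68.411, -14.817], TCP at [0.2, -0.592, 0.223] pointing down, gripper open.
Joint ranges: [-179.83, 179.83], [-69.29, 118.12], [-61.27, 80.66], [-181.25, 117.63], [-171.15, -9.14], [-177.46, 177.46]. Speed limits (degrees/s): [159.86, 159.86, 180, 180, 180, 180].

## Interface

Orientations are given as [roll, pitch, yaw] about the fixed x, y, z axes, in that order (R = Rz(yaw) Ry(pitch) Rx(roll)).
In Python, from workcell import env gives the robot as it stands. The module is installed in compiled form; this text tells all that it offers. Calls block until the motion is done:
- env.goto(position, orientation): joint-space move of the TCP to a pose.
- env.move_straight(position, rotation=None, rate=0.15, force_limit=None): straight line of the TCP; rotation=None keeps the orientation; rate is the mean speed in m/s. With force_limit (N) it stops when the force on the tool has changed by that much, and returns True; else False.
- env.set_joints(angles): joint-space move.
- env.gripper_to(opening, grasp_force=None): opening from 0.0 (shut) to 1.0 (fully open); grasp_force is the grip in N (None keeps the last); returns when the fingers have stopped.
- env.dwell(seconds).
- env.inverse_kinematics(position, orientation): joint angles nearest the present ones, or None.
- env.read_state(): the state.
- env.grab_frame(name): name is "side" or "top" or "wrist"; returns a dict with "image" (400x640x3 uint8, blue, green, red), "fx", "fy", "cx", "cy" (pixels), "D" ([k1, k2, p1, p2, k3] as OpenCV has them; the pictures are not rectified), "position" and "orientation" of the camera in the world. Camera axes: x right, y up, looking along -z (the intrinsics and any distortion apply to the point x, -y, -z); pixel columns grow to the right and rows downward; lengths in m; the calibration is good to about 2 mm. A picture is of the moment at which its call begins. There is no depth.
A pose or a line that the arm cannot do raises env.Unreachable and nothing moves.
- env.close_job(): hands the job in; it is judged then, once.
Trained networks look in a picture, given as the dict that the camera call returned (one of the last four; its "shot" number tells which), for a name from the list of things; names that differ only in an ending like _2 or _b are one class to them, and where a whole thing is asked for, a point or a joint stands for the part that bears it (a point fixed in the world has none). Each returns a list of dicts, best first, with "score" (0 to 1); they miss things now and then, are a little off and sometimes report something else, mostly with a low value. They report only what shows in the picture. A call takes as long as a camera call.
- env.search_frame(picture, thing): "xyz" ([x, y, z] in m, in world coordinates, good to about 4 mm: the middle of the surface that is visible of it).
- env.trace(picture, thing): "mask" (400x640 bool, what is visible of it).
The state is a dict: "clock": time; "joint_positions": joint angles; "qvel": joint speeds; "joint_torque": joint torques, N m; "position": TCP position; "tool_rot": TCP orientation; "force": force on the tool from outside, world axes, zero at the start; "wrist_torque": the same for the moment, N m; "opening": opening from 0.0 (shut) to 1.0 (fully open); "finger_force": force on a finger pad.
Only numpy, scipy, OpenCV 4.12 (cv2) and the standard library are available. Lean on these libraries where they do the work, as an engineer would, in place of code of your own. Each camera call takes 0.05 s, during which the arm holds its last target. There are 200 camera calls.

## Task

Shut the little brooch showcase on the counter: hold the red spring bar down with the fingertips so that the brass pin sinks out of the way, and keep it down while you push the clear cover by its black rib past the pin. Push the cover fully home over the brooches, then let the bar spring back up so the pin locks the cover in. Only press and push: do not pinch the rib, do not force the cover against the raised pin, and leave the candle, the stamp and the green brooch where they are.

Things in the scene. Friction and masses are not known exactly. Their poses are not given: they have to be found in the camera images.
- case: wooden showcase fixed on the counter, walls 48 mm high. Origin on the counter; z up; its y runs along the slide towards the open (left) end where the cover is parked; its -x side is the near side with the red bar. In this frame the walls span x -55..55, y -104..134 mm, the brooch compartment y -98..-4 mm. Its yaw varies
- catch (a joint): how far the red bar is pressed down: 0 up, 14 mm (0.014) at its lower stop. A spring pushes it up, 3 N at the top to 8 N at the bottom. The bar and the brass pin are one part. Pressed more than 8 mm the pin is clear below the cover (10 mm or more is safe)
- bar_mid (a point): centre of the top face of the red press bar, 26 mm wide, 180 mm long along the case's y, outside the near wall (14 mm from centre line to wall). Top 44 mm above the counter when up, 30 mm fully pressed; it sinks level wherever pressed. In the case frame it lies at x -69, y -58..122 mm: it runs below the rib's overhanging end over the rib's whole travel
- pin_top (a point): top of the brass locking pin, 8 mm thick, at x -35, y 6 mm in the case frame, 50 mm above the counter when up: it stands 8 mm into the cover's way
- cover (a joint): cover opening: 0 fully home (shut, at its stop) to 0.134 m; starts at 0.108 to 0.128. With the pin up it cannot get below about 0.105. From 0.105 to 0.007 it lies over the pin and keeps it down; below 0.007 it is past the pin, which can rise behind it. Sliding takes about 2 N, and it stays where it is left
- rib_face (a point): point of the black rib's push face (its +y, left face) straight over the red bar's centre line, 62 mm above the counter. In the case frame at y = -44 mm + cover opening. Pushed along -y the rib shuts the cover. The rib runs along the case's x, 128 x 12 mm, from 51 to 73 mm above the counter; its near end overhangs the bar. A fingertip pressing the bar left of the rib pushes it with its side
- cover_mid (a point): centre of the underside of the clear cover in its aluminium frame, 92 x 90 x 8 mm, on top of the case, 42 mm above the counter; it slides along the case's y
- candle_mid (a point): centre of a white candle with blue flowers, 56 x 56 x 66 mm, loose, right of the case; leave alone
- stamp_mid (a point): centre of a wooden hand stamp, 26 x 45 x 67 mm, loose, left of the case; leave alone
- brooch_mid (a point): centre of a green flower brooch, 33 x 34 x 8 mm, loose on the counter, right of the case; leave alone

How it is judged (in metres and radians):
On the way, in this order (a step that is already met when the one before it is completed fails the run):
1. the red bar is pressed down by the fingers while the cover is still on the open side of the pin (value of joint catch above 0.008 m and value of joint cover above 0.1 m and contact force between the fingers and catch_c0 above 0.5 N), for 0.1 s.
2. with the fingers still holding the bar down, the cover has been slid over the pin (value of joint cover between 0.02 and 0.09 m and value of joint catch above 0.006 m and contact force between the fingers and catch_c0 above 0.5 N), for 0.05 s.
At the end, for the whole second after the job is handed in: the cover is fully home (open by less than 7 mm) and the bar and its pin have sprung back up (pressed by less than 2 mm), so that the pin stands behind the cover (value of joint cover below 0.007 m and value of joint catch below 0.002 m); the robot touches nothing.
It fails at once if the candle, the stamp or the green brooch is lifted or moved by more than 15 mm (distance of any of candle_mid, stamp_mid, brooch_mid from where it was at the start of the episode above 0.015 m).
It fails at once if the rib is pinched: the fingers press on both of its faces at once (contact force between the fingers and cover_c1 above 0.5 N and contact force between the fingers and cover_c2 above 0.5 N).
It fails at once if the cover is forced against the pin with more than 40 N (contact force between cover_c0 and catch_c1 above 40 N).
It also fails if it takes over 40 s, if anything falls off the work surface, if the arm or the gripper's body presses on something with over 40 N, if the wrist force passes 120 N, or if a joint passes its speed limit or range.

## Working session

There is one attempt and no reset: what is moved stays moved. The work goes in short steps, each a Python script; the robot and the scene stay as the last script left them, time stands still between calls to the robot, and variables do not carry over. Pictures are saved under pics/ and viewed, at most 10 in all, crops included, and the job is handed in when it is done.

```bash
mkdir -p pics; python3 - <<'E'
from workcell import env
import cv2
for n in ("top","side"):
    f=env.grab_frame(n); cv2.imwrite(f"pics/{n}0.png",f["image"])
    print(n,f["position"],f["orientation"],f["fx"],f["D"])
    for t in ("case","catch","bar_mid","pin_top","rib_face","cover","cover_mid","candle_mid","stamp_mid","brooch_mid"):
        print(t,[(d["xyz"],round(d["score"],2)) for d in env.search_frame(f,t)[:2]])
print(env.read_state())
E
```

```text
top [0.37271734 0.19354934 0.88947951] [ 13.04945616  -0.12390906 -98.42438088] 431.3549565637982 [-0.08127156  0.          0.          0.          0.        ]
case []
catch [([0.4975, 0.0781, 0.0476], 0.88)]
bar_mid [([0.4884, 0.0806, 0.046], 0.7), ([0.5499, 0.1354, 0.0476], 0.39)]
pin_top [([0.4894, 0.0778, 0.0404], 0.56)]
rib_face [([0.5552, 0.1381, 0.0495], 0.74)]
cover [([0.5496, 0.1348, 0.0499], 0.71)]
cover_mid [([0.5505, 0.1338, 0.0453], 0.79)]
candle_mid [([0.606, -0.0876, 0.0463], 0.93)]
stamp_mid [([0.5407, 0.2314, 0.0198], 0.7)]
brooch_mid [([0.5387, -0.1074, 0.003], 0.58)]
side [ 0.57991693 -0.49124082  0.60712219] [5.16422244e+01 3.66353701e-02 1.74117352e-01] 430.2356436152101 [-0.08365644  0.          0.          0.          0.        ]
case [([0.5531, 0.0539, 0.0468], 0.71)]
catch [([0.4948, 0.0568, 0.0503], 0.6)]
bar_mid [([0.4969, 0.0585, 0.0448], 0.6)]
pin_top [([0.4985, 0.0559, 0.0463], 0.72)]
rib_face [([0.5474, 0.1237, 0.0549], 0.87)]
cover [([0.5466, 0.1217, 0.0557], 0.91), ([0.4977, 0.0587, 0.046], 0.31)]
cover_mid [([0.5517, 0.1222, 0.0467], 0.63)]
candle_mid []
stamp_mid [([0.5476, 0.2319, 0.0472], 0.66)]
brooch_mid [([0.5421, -0.1118, 0.0025], 0.62)]
{'clock': 1.1, 'joint_positions': array([-5.65155806e+01,  2.20417257e+01,  4.51436305e-01, -8.08258786e-05,
       -6.84101136e+01, -1.48170205e+01]), 'qvel': array([-0.02639657, -0.04834832,  0.10143942, -0.06594507, -0.00862778,
       -0.05243828]), 'joint_torque': array([-3.28146980e-04, -3.90484715e+01,  1.87618965e+01,  4.22438577e+00,
        1.53475808e-02, -9.45915730e-06]), 'position': array([ 0.20006495, -0.59208791,  0.22254123]), 'tool_rot': array([ 1.79999591e+02, -3.04079135e-05, -1.61332631e+02]), 'force': array([-0.13814162,  0.66167678,  0.39046089]), 'wrist_torque': array([ 0.0321357 , -0.05216424,  0.01474012]), 'finger_force': 0.0, 'opening': 0.9988112849552062}
```

View pics/top0.png

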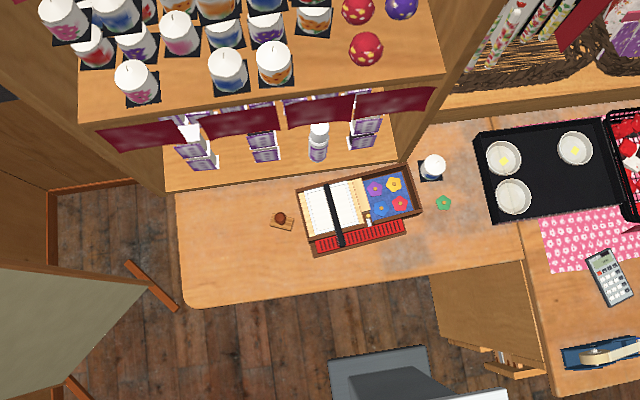

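View pics/side0.png

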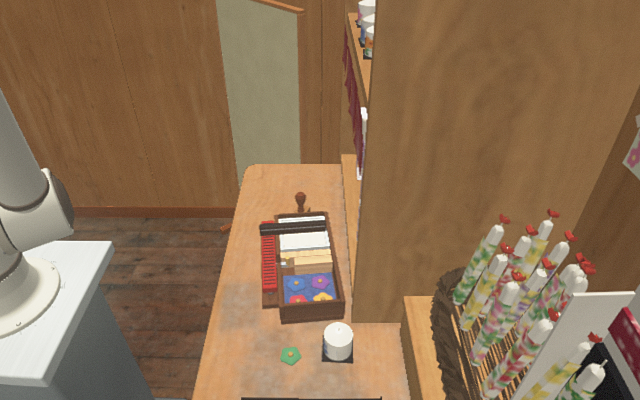

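The top view shows the red bar from about (314,252) to (405,222) and the black rib from (330,182) to (342,246). The pin is near (367,218), and the stamp is at (280,220), left of the case. Next I'll fit the bar and rib from masks.

```bash
cat > h.py <<'E'
from workcell import env
import numpy as np, cv2
from scipy.spatial.transform import Rotation as R
def plane(f,uv,z):
    K=np.array([[f["fx"],0,f["cx"]],[0,f["fy"],f["cy"]],[0,0,1]])
    p=cv2.undistortPoints(np.array(uv,float).reshape(-1,1,2),K,np.array(f["D"])).reshape(-1,2)
    d=np.c_[p[:,0],-p[:,1],-np.ones(len(p))]@R.from_euler("xyz",f["orientation"],degrees=True).as_matrix().T
    c=np.array(f["position"]); return c+d*((z-c[2])/d[:,2])[:,None]
def rect(f,mask,z):
    v,u=np.nonzero(mask); P=plane(f,np.c_[u,v],z)[:,:2]
    r=cv2.minAreaRect((P*1000).astype(np.float32)); return r,cv2.boxPoints(r).round(1).tolist()
def project(f,P):
    K=np.array([[f["fx"],0,f["cx"]],[0,f["fy"],f["cy"]],[0,0,1]])
    q=(np.array(P)-np.array(f["position"]))@R.from_euler("xyz",f["orientation"],degrees=True).as_matrix()
    q=q*[1,-1,-1]
    return cv2.projectPoints(q,np.zeros(3),np.zeros(3),K,np.array(f["D"]))[0].reshape(-1,2)
E
python3 - <<'E'
from h import *
# look from above the bar with shut fingers
env.gripper_to(0.0)
env.goto([0.36,-0.25,0.30],[180,0,-90])
env.goto([0.45,0.06,0.30],[180,0,-90+0]) 
s=env.read_state(); print(s["clock"],s["position"],s["tool_rot"],s["joint_positions"])
for n in ("wrist","top","side"):
    f=env.grab_frame(n); cv2.imwrite(f"pics/{n}1.png",f["image"]); print(n,f["position"],f["orientation"])
    for t,z in (("catch",.044),("cover",.06),("rib_face",.06),("case",.048)):
        for d in env.trace(f,t)[:1]:
            print(t,round(d["score"],2),d["mask"].sum(),rect(f,d["mask"],z))
E
```

```text
5.2833 [0.45000936 0.05914927 0.2998623 ] [ 1.79974139e+02 -2.66658885e-02 -9.00664257e+01] [ 2.81104951e+01  2.05580531e+00 -1.43090870e+01  1.17691438e-02
 -7.36704958e+01 -2.81802394e+01]
wrist [ 0.45025254 -0.01126537  0.46145132] [-1.49719978e+01 -6.76967441e-02  1.79967563e+02]
catch 0.93 1705 (((503.9184875488281, 71.02288055419922), (51.17562484741211, 147.58848571777344), 5.243859767913818), [[471.70001220703125, 142.1999969482422], [485.20001220703125, -4.800000190734863], [536.0999755859375, -0.10000000149011612], [522.7000122070312, 146.8000030517578]])
cover 0.6 2668 (((538.4246826171875, 109.06002807617188), (130.05067443847656, 58.5406608581543), 2.76058030128479), [[472.1000061035156, 135.1999969482422], [474.8999938964844, 76.69999694824219], [604.7999877929688, 83.0], [602.0, 141.39999389648438]])
case 0.88 11269 (((546.7391967773438, 52.03557205200195), (145.23497009277344, 193.74070739746094), 6.26461124420166), [[464.0, 140.39999389648438], [485.1000061035156, -52.20000076293945], [629.5, -36.29999923706055], [608.4000244140625, 156.3000030517578]])
top [0.372717
[... 1301 characters left out ...]
 97.28163146972656), 6.216305732727051), [[468.3999938964844, 159.8000030517578], [479.0, 63.099998474121094], [606.7999877929688, 77.0], [596.2999877929688, 173.8000030517578]])
rib_face 0.79 1874 (((537.9745483398438, 117.85066223144531), (129.04592895507812, 100.39169311523438), 6.4437103271484375), [[468.20001220703125, 160.5], [479.5, 60.70000076293945], [607.7000122070312, 75.19999694824219], [596.5, 175.0]])
case 0.88 7364 (((548.2748413085938, 59.173377990722656), (139.3245849609375, 274.1537780761719), 5.992191791534424), [[464.70001220703125, 188.1999969482422], [493.29998779296875, -84.4000015258789], [631.9000244140625, -69.9000015258789], [603.2000122070312, 202.8000030517578]])
```

View pics/wrist1.png

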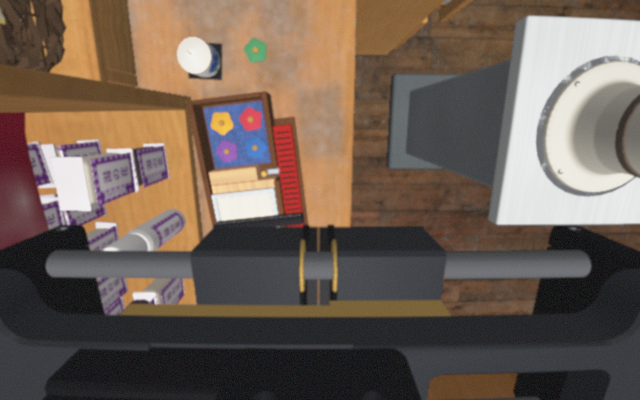

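```bash
python3 - <<'E'
import cv2
f=cv2.imread("pics/side1.png"); cv2.imwrite("pics/side1c.png",cv2.resize(f[180:340,220:380],None,fx=3.75,fy=3.75,interpolation=cv2.INTER_CUBIC))
E
```

```text
(no output)
```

View pics/side1c.png

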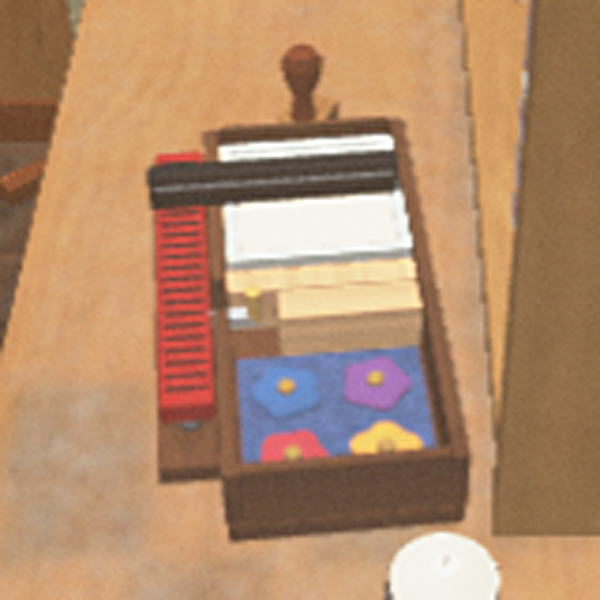

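Wrist view: the case end corners are at (270,93) and (192,104), and the bar end at (273,121)–(297,118). The shut fingers currently close along world x, so they need a 90° turn. In the side crop, the bar ends are at crop y≈153 and ≈405, and the rib crosses near crop y≈160–205. Next I'll fit the case pose from these corners.

```bash
python3 - <<'E'
from h import *
from scipy.optimize import least_squares
S=env.grab_frame("side"); W=env.grab_frame("wrist")
c=lambda x,y:(220+x/3.75,180+y/3.75)
# case-frame points (mm), pixel ; 'o' flag adds opening to y
side=[((-82,-58,44),c(161,408),0),((-56,-58,44),c(213,404),0),((-82,122,44),c(157,154),0),((-56,122,44),c(203,151),0),
 ((-55,-104,48),c(225,462),0),((55,-104,48),c(468,455),0),((-55,134,48),c(206,132),0),((55,134,48),c(402,120),0)]
ribz=[((None,-44,73),c(150,165),1),((None,-56,73),c(152,183),1),((None,-56,51),c(153,208),1)]
wr=[((-55,-104,48),(270,93),0),((55,-104,48),(192,104),0),((-56,-58,44),(273,121),0),((-82,-58,44),(297,118),0)]
def res(p,full=False):
    x,y,a,o,rx=p; Rm=R.from_euler("z",a,degrees=True).as_matrix(); out=[]
    for f,L in ((S,side+ribz),(W,wr)):
        P=[];U=[]
        for q,u,fl in L:
            q=[rx if q[0] is None else q[0],q[1]+fl*o,q[2]]
            P.append(Rm@np.array(q)/1000+[x/1000,y/1000,0]);U.append(u)
        out.append(project(f,P)-U)
    e=np.concatenate(out); return e if full else e.ravel()
s=least_squares(res,[550,50,5.5,115,-82],loss="soft_l1")
print(s.x); print(res(s.x,True).round(1).tolist())
E
```

```text
[561.75781099  60.96153637   5.72437864 121.64883214 -81.35227474]
[[-1.9, -0.5], [-0.5, -0.5], [-0.8, -0.5], [-0.3, -0.5], [-2.4, 3.9], [-0.1, 0.6], [-0.8, -0.7], [0.2, -0.8], [0.1, -0.1], [-0.4, -0.8], [0.3, 1.2], [-2.8, -2.9], [-5.5, -4.8], [0.1, 4.2], [-5.2, 5.2]]
```

```bash
cat >> h.py <<'E'
A=5.72; O=np.array([.5618,.0610,0])
def W(x,y,z): return R.from_euler("z",A,degrees=True).apply(np.array([x,y,z])/1000)+O
def inv(p): return R.from_euler("z",-A,degrees=True).apply(np.array(p)-O)*1000
RPY=[180,0,-180+A]
E
python3 - <<'E'
from h import *
q=env.inverse_kinematics(W(-71,103,150),RPY); print(q)
env.goto(W(-71,103,150),RPY)
env.move_straight(W(-71,103,62))
s=env.read_state(); print(s["clock"],s["position"],inv(s["position"]),s["tool_rot"],s["force"])
f=env.grab_frame("side"); g=env.grab_frame("wrist")
print(project(f,[s["position"]]))
a=cv2.resize(f["image"][190:310,230:350],(600,600),interpolation=cv2.INTER_CUBIC)
cv2.imwrite("pics/s2.png",a); cv2.imwrite("pics/w2.png",g["image"])
E
```

```text
[ 3.64389466e+01  1.44450900e+01 -2.21028562e+01 -2.54444375e-14
 -5.34520538e+01 -1.20718947e+02]
8.3 [0.48158952 0.15672238 0.06275394] [-70.2707252  103.24010599  62.75393561] [ 1.79972134e+02  8.55486546e-02 -1.74258527e+02] [ 0.61084379 -0.65357428  0.57608239]
[[266.25874281 219.0065767 ]]
```

View pics/s2.png

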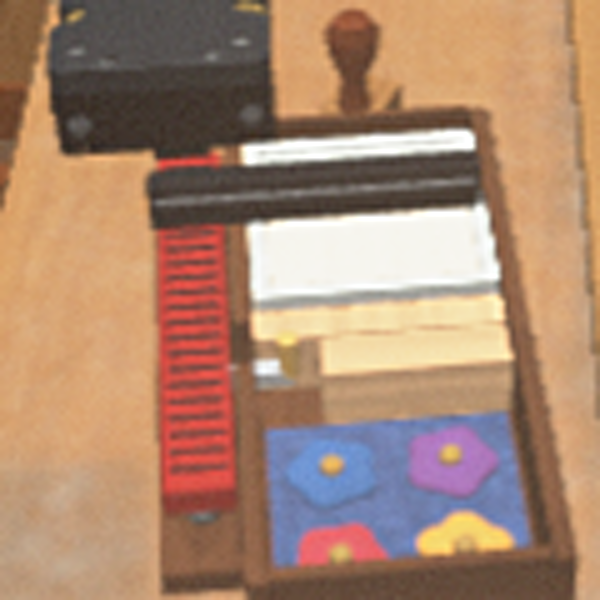

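View pics/w2.png

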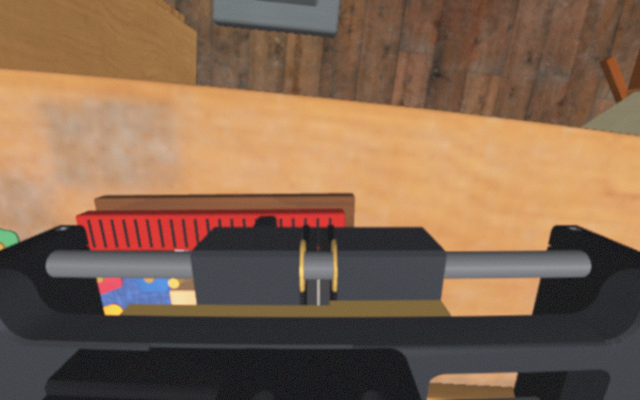

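The side crop shows the finger (crop x 155–210) above the bar, left of the rib. In the wrist view the bar is parallel to the closing line, and its end at u=343 lies past the fingers at u=320. Both fit the estimate, so I'll press.

```bash
python3 - <<'E'
from h import *
for z in (48,42,36,32.5):
    r=env.move_straight(W(-71,103,z),rate=0.05,force_limit=25)
    s=env.read_state(); print(z,r,s["clock"],inv(s["position"]).round(1),s["force"].round(1))
env.dwell(0.4); s=env.read_state(); print(inv(s["position"]).round(1),s["force"].round(1))
f=env.grab_frame("side")
a=cv2.resize(f["image"][190:310,230:350],(600,600),interpolation=cv2.INTER_CUBIC); cv2.imwrite("pics/s3.png",a)
E
```

```text
48 False 8.8333 [-71.2 102.8  47.6] [ 1.  -0.2 -0.8]
42 False 9.1 [-70.2 103.4  42.3] [ 0.1 -0.7  3.6]
36 False 9.3667 [-70.2 103.4  36.6] [0.8 0.5 5. ]
32.5 False 9.6167 [-70.2 103.4  33.2] [1.1 1.  5.4]
[-70.2 103.4  33.4] [0.3 1.3 5.6]
```

View pics/s3.png

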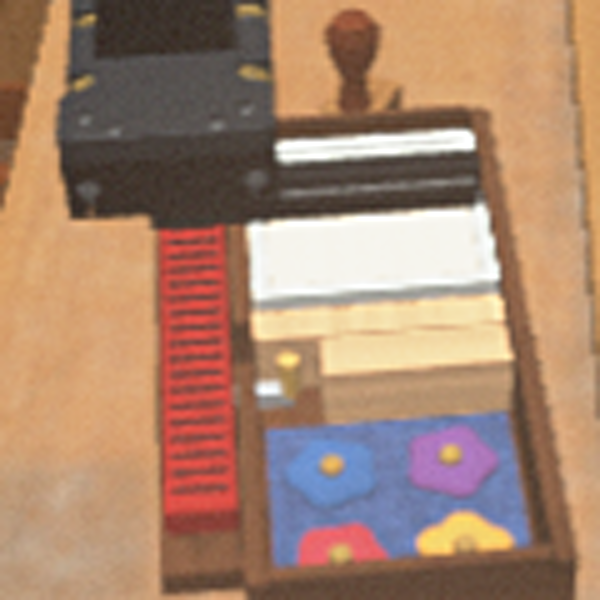

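The bar has sunk: its near end went from crop y≈495 to ≈515, and the pin is lower too. The force agrees with the spring. I'll press a little deeper and push.

```bash
python3 - <<'E'
from h import *
def st(t,r=None):
    s=env.read_state(); d=R.from_euler("z",-A,degrees=True).apply(s["force"]); print(t,r,round(s["clock"],2),inv(s["position"]).round(1),d.round(1))
env.move_straight(W(-71,103,31.3),rate=0.03,force_limit=15); env.dwell(.2); st("deep")
for y in (90,80,70,50,30,10,-10,-22):
    r=env.move_straight(W(-71,y,31.3),rate=0.05,force_limit=15); st(y,r)
    if r: break
f=env.grab_frame("side")
a=cv2.resize(f["image"][190:310,230:350],(600,600),interpolation=cv2.INTER_CUBIC); cv2.imwrite("pics/s4.png",a)
E
```

```text
deep None 10.52 [-70.2 103.4  32.2] [0.8 1.4 6.3]
90 False 10.93 [-69.7  90.6  32.4] [0.3 1.1 6.6]
80 False 11.28 [-69.6  80.8  32.4] [0.6 2.1 6.7]
70 False 11.62 [-69.6  70.8  32.4] [0.  1.7 6.9]
50 False 12.18 [-69.4  50.8  32.4] [1.4 1.3 6.4]
30 False 12.72 [-69.2  30.8  32.5] [1.4 1.3 6. ]
10 False 13.28 [-69.1  10.7  32.5] [1.8 1.5 6.3]
-10 False 13.82 [-69.1  -9.4  32.5] [2.3 0.5 5.8]
-22 False 14.22 [-69.1 -21.4  32.5] [1.8 2.2 6.4]
```

View pics/s4.png

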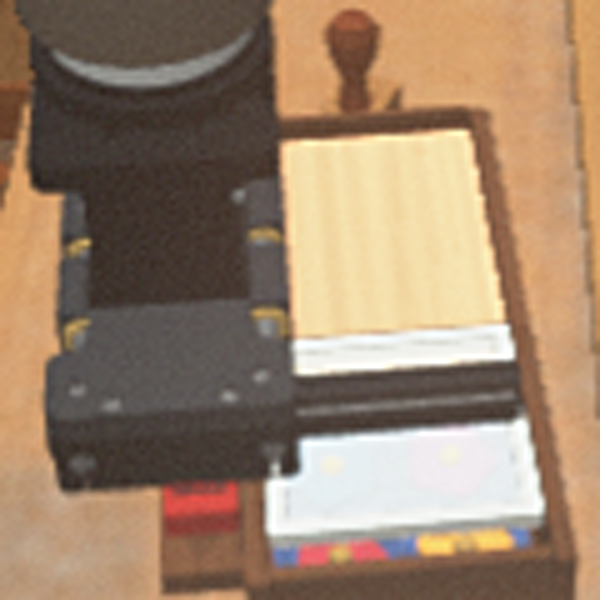

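The cover is over the pin. A gap of about 10 mm remains at crop y≈545, so I'll keep pushing until the force rises at the stop.

```bash
python3 - <<'E'
from h import *
def st(t,r=None):
    s=env.read_state(); d=R.from_euler("z",-A,degrees=True).apply(s["force"]); print(t,r,round(s["clock"],2),inv(s["position"]).round(1),d.round(1))
for y in (-25,-28,-31,-34,-37,-40,-43,-46):
    r=env.move_straight(W(-71.5,y,31.3),rate=0.03,force_limit=9); st(y,r)
    if r: break
f=env.grab_frame("side")
a=cv2.resize(f["image"][190:310,230:350],(600,600),interpolation=cv2.INTER_CUBIC); cv2.imwrite("pics/s5.png",a)
E
```

```text
-25 False 14.52 [-69.4 -24.2  32.5] [1.8 2.3 6.7]
-28 False 14.77 [-69.5 -27.1  32.5] [2.  2.9 6.2]
-31 False 15.02 [-69.6 -30.2  32.5] [1.3 2.9 6.2]
-34 False 15.27 [-69.5 -32.1  32.5] [ 0.5 10.1  6.8]
-37 False 15.52 [-69.4 -32.6  32.5] [-2.5 22.4  8.5]
-40 False 15.77 [-69.3 -33.1  32.5] [-6.4 36.  10. ]
-43 False 16.02 [-69.2 -33.6  32.6] [-9.2 50.7 10.5]
-46 False 16.27 [-69.1 -34.   32.6] [-12.8  64.3  13.6]
```

View pics/s5.png

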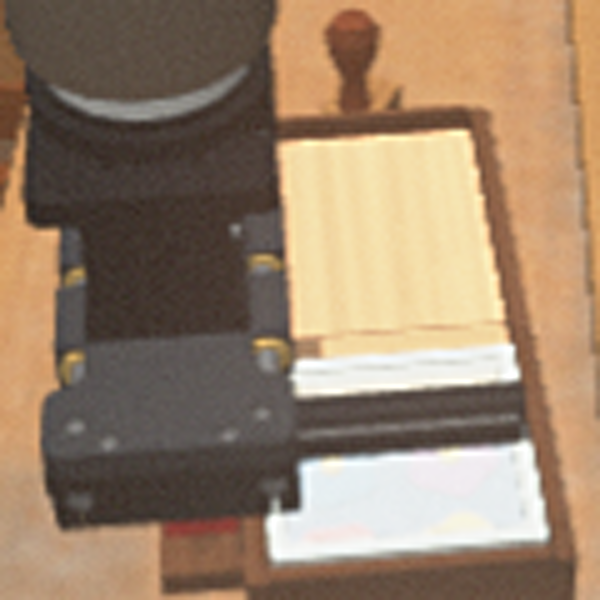

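The cover is home: its front edge meets the end wall, and the fingers stopped at y≈-32. The push force went higher than I meant, because each step's force limit counts from that step's start. Now I'll back off, lift and check.

```bash
python3 - <<'E'
from h import *
env.move_straight(W(-71,-27,31.3),rate=0.03)
env.move_straight(W(-71,-24,31.3),rate=0.03)
s=env.read_state(); print(inv(s["position"]).round(1),s["force"].round(1))
env.move_straight(W(-71,-22,60),rate=0.04)
env.move_straight(W(-71,-10,150),rate=0.1)
env.goto(np.array([.36,-.05,.3]),RPY)
env.dwell(.3); s=env.read_state(); print(s["clock"],s["force"].round(1))
f=env.grab_frame("side")
a=cv2.resize(f["image"][190:350,230:390],(600,600),interpolation=cv2.INTER_CUBIC); cv2.imwrite("pics/s6.png",a)
for t in ("candle_mid","stamp_mid","brooch_mid"): print(t,[d["xyz"] for d in env.search_frame(f,t)[:1]])
E
```

```text
[-71.1 -24.4  32. ] [-0.2 -1.6  6.9]
20.4583 [ 0.1 -0.1  0.1]
candle_mid [[0.6148, -0.1107, 0.0361]]
stamp_mid [[0.5483, 0.2312, 0.0475]]
brooch_mid [[0.5428, -0.1125, 0.0036]]
```

View pics/s6.png

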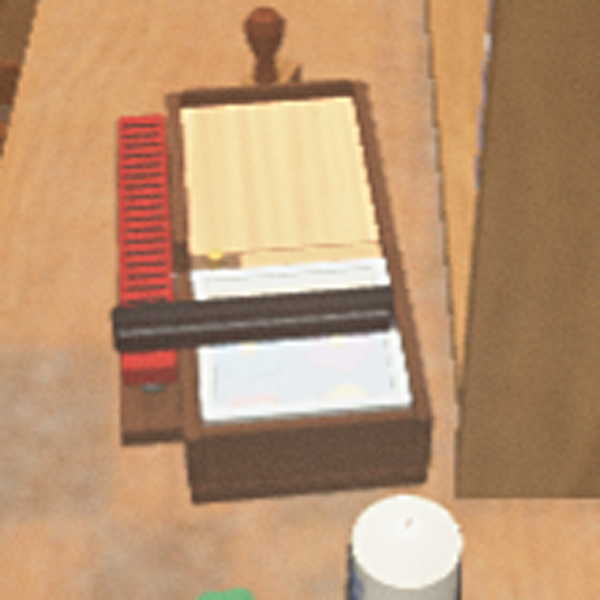

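The cover is home. The brass pin stands behind it at crop (215,257), and the bar's end is back at its starting row. The stamp and brooch haven't moved, and the candle looks undisturbed.

```bash
python3 -c "
from workcell import env
print(env.close_job())"
```

```text
the job is handed in; nothing more can be done
None
```

I handed the job in with the cover fully home, the bar sprung back up and the pin standing behind the cover; the push against the end stop reached about 65 N at the wrist, higher than I intended but under the 120 N limit, and the judge returned no verdict.

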